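# Open the sprung gauge case and lay the hardness gauge on the sole

## Task

Press the button catch of the gauge case and steady the spring lid with the same hand so that it rises under control, never flying or slamming open, until it stands open. Then take the pocket hardness gauge out of the case and gently lay it flat, dial up, on the middle of the broad forefoot of the black sole blank; let go, leave the lid standing open and leave everything else where it is.

Things in the scene. Friction and masses are not known exactly. Their poses are not given: they have to be found in the camera images.
- case: black instrument case fixed to the bench, 130 mm deep (its x) by 190 mm wide (its y), rim 55 mm high, walls 6 mm, foam bed 20 mm above the bench; origin at the centre of its underside; hinge along its +x rim (away from the robot), catch on its -x front. Yaw within 0.3 rad. A grey catch block, 24 mm deep, 44 wide, 52 high, stands against the middle of its front and carries the button
- button_top (a point): centre of the top of the round steel push button (15 mm across), 11 mm in front of the lid's free edge at the middle of its width. Its top starts 6 mm higher than the lid's upper face, so a fingertip, or the shut pair, that overlaps both the button and the front 10 mm of the lid can press the one and hold down the other
- button (a joint): travel of the button in m, 0 up, 0.008 fully down; pressed straight down, about 1.5 N at first, 3.5 N at 4.5 mm. The catch lets the lid go at 4 to 5.5 mm, while the button's top is still up to 2 mm above the lid's upper face; a flat fingertip over both meets the lid at 6 mm
- lid (a joint): lid angle in rad, 0 shut, 1.8 fully open (stop, leaning back a little). A spring drives it open, 4 N at the free edge when shut, less and less as it opens, and keeps it open. Let go when shut it flies open at over 3.5 rad/s: its speed must stay under 3. With a fingertip on top of its free edge let it up at about 1 rad/s to 1.3 rad or more; it finishes the rest alone slowly enough
- lid_hinge (a point): middle of the lid's hinge line, 55 mm above the bench, on the case's +x rim; the hinge runs along the case's y. The lid's underside passes through it. The lid is flat and black, 130 mm from hinge to free edge, 190 mm wide, 10 mm thick, 0.3 kg
- lid_edge (a point): middle of the lid's free edge, on its upper face (130 mm from the hinge, 65 mm above the bench when shut); moves with the lid
- gauge_center (a point): centre of the pocket hardness gauge: bright metal block 66 mm long (its x, -27 to +39 mm), 34 wide (its y), 24 high, thin round dial on top, 18 mm steel foot sticking out 14 mm at -x; z points out of the dial. 0.16 kg. Lies dial up on the foam, centre 32 mm above the bench, long side along the case's x, some 25 mm to the -y side of its middle, hidden under the lid. Grip across the width
- sole: black rubber shoe-sole blank lying flat, fixed to the bench, about 240 mm long (its x), 22 mm thick, forefoot 92 mm wide at +x, heel 66 mm wide at -x; origin at the bench under its middle; any yaw
- forefoot (a point): middle of the broad forefoot, on the sole's upper face (22 mm above the bench, 60 mm from the sole's origin). The gauge lies here at the end, its centre 12 mm above this point; its yaw does not matter
- ref_disc_center (a point): plain steel reference disc 36 mm across, 14 mm high, lying in the case beside the gauge (the other side of the middle); point at its centre. Stays in the case
- heel_lift: round cork-and-rubber heel lift, 54 mm across, 18 mm high; origin at its underside; bystander
- tin: closed tin, 80 mm across, 100 mm high, standing; origin at its underside; bystander
- sleeve: brown abrasive sleeve (tube) standing on end, 76 mm across, 120 mm high; origin at its underside; bystander
- jar: small jar, 40 mm across, 50 mm high, standing; origin at its underside; bystander
- hammer: hammer lying near the left side; bystander
- brush: brush lying near the right side; bystander
Things that resemble listed ones, but are neither listed nor needed, are in the scene too. Several things look just like the case: the one meant starts farthest to the robot's left.

How it is judged:
On the way:
1. the lid stands open (over 1.6 rad) and at rest (value of joint lid above 1.6 rad and velocity of joint lid between -0.2 and 0.2 rad/s), for 0.2 s.
At the end, for the whole second after the job is handed in: The gauge lies released and still, flat and dial up (tilt under 0.12 rad) on the sole, its centre within 30 mm of the middle of the forefoot and 8 to 16 mm above the sole's face; the lid still stands open beyond 1.6 rad (horizontal distance between gauge_center and forefoot below 0.03 m and z of gauge_center in the frame of forefoot between 0.008 and 0.016 m and angle between gauge_center's own z axis and vertical below 0.12 rad and linear speed of gauge below 0.02 m/s and value of joint lid above 1.6 rad); the robot touches nothing.
It fails at once if the lid flies open: faster than 3 rad/s (velocity of joint lid above 3 rad/s).
It fails at once if the gauge is dropped: moves at over 0.45 m/s (a free fall of 10 mm) with no finger on it (linear speed of gauge above 0.45 m/s and contact force between gauge and the fingers below 0.01 N).
It fails at once if the reference disc or a bystander is moved by more than 30 mm (distance of any of ref_disc_center, heel_lift, tin, sleeve, jar, hammer, brush from where it was at the start of the episode above 0.03 m).
It also fails if it takes over 69 s, if anything falls off the work surface, if the arm or the gripper's body presses on something with over 40 N, if the wrist force passes 120 N, or if a joint passes its speed limit or range.

## Robot

A 6-joint arm with a two-finger parallel gripper is mounted at the origin on the work surface. World frame = base frame: x ahead of the robot, y to its left, z up, the work surface at z = 0. Lengths are in m, angles in rad, forces in N, time in s.
With the tool pointing down it reaches from about 0.35 to 0.975 m from the base axis. Payload 4.9 kg.
Tool frame: the origin (TCP) lies on the mounting face of the last link; the fingertips stand 173 mm ahead of it and the grasp point (between the pads) lies ctrl.pinch_z ahead of it (ctrl.pinch_z is the distance from the TCP to the grasp point, in m); z points along the fingers, y is the line along which they close (so a half turn about z gives the same grasp; the last joint's range is limited). The gripper opens to 85 mm and grips with 20 to 120 N. Pads are 22 mm wide; open, the fingers measure 114 mm over their backs; the gripper's body (76 mm by 85 mm) begins 54 mm behind the grasp point. The pads swing forward as they close: fully open they stand 13 mm farther back than shut.
Start: joints at [-1.369, 0.053, 1.613, -0, 1.476, -0.119], TCP at [0.197, -0.593, 0.405] pointing down, gripper open.
Joint ranges: [-3.01, 3.01], [-1.01, 2.22], [0.06, 2.58], [-1.02, 4.17], [0.09, 2.62], [-3.14, 3.14]. Speed limits (rad/s): [2.57, 2.57, 3.14, 3.14, 3.14, 3.14].

## Interface

Orientations are given as a rotation vector (axis times angle).
In Python, from station import telemetry, eyes, ctrl gives the robot as it stands.
- The arm moves only by the tool apply_moves, never from a script. Its argument "plan" is a list of rows, each a list of 5 numbers: the finger opening in m, from 0 to 0.0854, then the shift along the tool's x, y, z in m, then the turn about the tool's z in rad. In form: [[jaw, x, y, z, roll], ...]. A call has 1 to 12 rows; each row is the pose to reach, as a shift and turn from the pose commanded when the call began, along the tool's axes at that moment; what a row does not reach only later rows make up. A row lasts 1/12 s, in which the tool goes at most 41.7 mm and 7.16 degrees, less where a joint would pass 70% of its speed; a pose out of reach is approached as far as the arm can. A call with a gripper value outside its range is refused whole. The fingers move at their own pace and stop on an object; "newtons" is the grip in N (left out, the last holds). Time passes only in rows, so rows that repeat a pose let the fingers close. It gives the time, the measured TCP pose, the force, the opening and the grip force at its end, in the units of the state.
- telemetry.get_obs(): the state, without advancing time (a new reading comes with each control period).
- eyes.get_image(name): name is "side" or "top" or "wrist"; returns a dict with "img" (384x512x3 uint8, blue, green, red), "range_z" (384x512 float32, m along the optical axis (not along the pixel's ray), 0 where there is no reading), "K" (3x3 intrinsics, pixels), "pose" (4x4, takes a point from camera to world coordinates); the wrist camera has in their place "hand_eye" (4x4, takes a point from camera to tool coordinates, whose origin is the TCP and whose axes are the flange's). Camera axes: x right, y down, z forward; pixel columns grow to the right and rows downward; lengths in m; the calibration is good to about 2 mm. A picture is of the moment at which its call begins: read the wrist's pose just before it.
- ctrl.finish_job(): hands the job in; it is judged then, once.
Trained networks look in a picture, given as the dict that the camera call returned (one of the last four; its "shot" number tells which), for a name from the list of things; names that differ only in an ending like _2 or _b are one class to them, and where a whole thing is asked for, a point or a joint stands for the part that bears it (a point fixed in the world has none). Each returns a list of dicts, best first, with "confidence" (0 to 1); they miss things now and then, are a little off and sometimes report something else, mostly with a low value. They report only what shows in the picture. A call takes as long as a camera call. They do not tell look-alikes from the thing itself.
- eyes.search_frame(thing, picture): "box" ([left, top, right, bottom] in pixels, round what is visible of it).
- eyes.outline_of(thing, picture): "region" (384x512 bool, what is visible of it) and "box" ([left, top, right, bottom] in pixels, round what is visible of it).
- eyes.tip_of(thing, picture): "point" ([column, row] in pixels: a listed point, or the origin of a listed thing).
The state is a dict: "t": time; "q": joint angles; "dq": joint speeds; "effort": joint torques, N m; "tool_pos": TCP position; "tool_rot": TCP orientation; "contact_force": force on the tool from outside, world axes, zero at the start; "wrist_torque": the same for the moment, N m; "opening": finger opening in m; "grip_force": force on a finger pad.
Only numpy, scipy, OpenCV 4.12 (cv2) and the standard library are available. Lean on these libraries where they do the work, as an engineer would, in place of code of your own. Each camera call takes 0.05 s, during which the arm holds its last target. There are 200 camera calls.

## Working session

There is one attempt and no reset: what is moved stays moved. The work goes in short steps, Python scripts to look and compute and a tool call to move; the robot and the scene stay as the last step left them, time stands still between calls to the robot, and variables do not carry over. Pictures are saved under pics/ and viewed, at most 10 in all, crops included, and the job is handed in when it is done.

Besides the shell and the picture viewer there is one more tool, called after "Request:" as a command line: name --pt "numbers of a row" for each row, then --argument value for the rest. apply_moves: Moves the arm, as the interface text tells. Its arguments: {"type":"object","properties":{"plan":{"type":"array","items":{"type":"array","items":{"type":"number"}}},"newtons":{"type":"number"}},"required":["plan"]}

```bash
mkdir -p pics; cat > h.py <<'E'
import numpy as np, cv2
from scipy.spatial.transform import Rotation as R
from station import telemetry, eyes, ctrl
def tcp():
    o=telemetry.get_obs(); T=np.eye(4); T[:3,:3]=R.from_rotvec(o["tool_rot"]).as_matrix(); T[:3,3]=o["tool_pos"]; return T
def shot(n):
    T=tcp(); p=eyes.get_image(n)
    p["W"]=T@p["hand_eye"] if n=="wrist" else p["pose"]
    return p
def w(p,u,v,z=None):
    """pixel -> world, by depth, or on plane height z"""
    d=np.array([(u-p["K"][0,2])/p["K"][0,0],(v-p["K"][1,2])/p["K"][1,1],1])
    r=p["W"][:3,:3]@d; o=p["W"][:3,3]
    if z is not None: return o+r*(z-o[2])/r[2]
    a=p["range_z"][max(0,int(v)-1):int(v)+2,max(0,int(u)-1):int(u)+2]; a=a[a>0]
    return o+r*np.median(a) if a.size else np.full(3,np.nan)
def px(p,X):
    c=np.linalg.inv(p["W"])@np.append(X,1); q=p["K"]@c[:3]; return q[:2]/q[2]
E
python3 - <<'E'
from h import *
np.set_printoptions(precision=3,suppress=True)
print(ctrl.pinch_z, telemetry.get_obs())
ims=[]
for n in ("top","side"):
    p=shot(n); ims.append(p["img"]); print(n,p["W"])
    for t in ("case","button_top","lid_hinge","lid_edge","forefoot","sole","heel_lift","tin","sleeve","jar","hammer","brush"):
        for r in eyes.tip_of(t,p)[:5]:
            if r["confidence"]>.2: print(t,round(r["confidence"],2),np.round(r["point"]),w(p,*r["point"]))
cv2.imwrite("pics/top.png",ims[0]); cv2.imwrite("pics/side.png",ims[1])
E
```

```text
0.1547 {'t': 0.0, 'q': array([-1.369,  0.053,  1.614, -0.   ,  1.476, -0.119]), 'dq': array([-0.   , -0.   , -0.001,  0.   , -0.001, -0.001]), 'effort': array([  0.002, -39.367, -37.018,   0.   ,   0.007,  -0.   ]), 'tool_pos': array([ 0.197, -0.593,  0.403]), 'tool_rot': array([-3.099, -0.501,  0.   ]), 'contact_force': array([ 0.239, -0.622,  0.336]), 'wrist_torque': array([ 0.001, -0.015, -0.015]), 'grip_force': 0.0, 'opening': 0.08548843395869297}
top [[ 0.008 -0.998  0.056  0.425]
 [-1.    -0.009 -0.013 -0.004]
 [ 0.013 -0.056 -0.998  1.582]
 [ 0.     0.     0.     1.   ]]
case 0.97 [289. 184.] [ 0.55  -0.134  0.067]
case 0.65 [320. 266.] [ 0.301 -0.226  0.067]
case 0.56 [409. 272.] [ 0.285 -0.498  0.065]
button_top 0.58 [421. 303.] [ 0.193 -0.531  0.073]
button_top 0.57 [291. 208.] [ 0.475 -0.139  0.072]
button_top 0.4 [329. 293.] [ 0.22  -0.254  0.065]
lid_hinge 0.7 [319. 250.] [ 0.348 -0.225  0.068]
lid_hinge 0.66 [295. 160.] [ 0.632 -0.158 -0.001]
lid_hinge 0.62 [410. 256.] [ 0.332 -0.512  0.034]
lid_edge 0.95 [418. 299.] [ 0.204 -0.525  0.062]
lid_edge 0.79 [330. 293.] [ 0.
[... 939 characters left out ...]
 0.25 [305. 218.] [ 0.65  -0.087 -0.002]
lid_hinge 0.94 [218. 248.] [ 0.36  -0.177 -0.002]
lid_hinge 0.89 [305. 223.] [ 0.644 -0.113  0.   ]
lid_hinge 0.61 [215. 335.] [ 0.33  -0.511  0.065]
lid_edge 0.95 [162. 348.] [ 0.231 -0.661  0.301]
lid_edge 0.9 [260. 217.] [ 0.497 -0.121  0.059]
lid_edge 0.7 [171. 254.] [ 0.22  -0.231  0.053]
lid_edge 0.24 [303. 223.] [ 0.638 -0.115  0.002]
forefoot 0.95 [243. 165.] [0.475 0.178 0.019]
sole 0.81 [255. 167.] [0.516 0.162 0.018]
heel_lift 0.77 [220. 204.] [ 0.38  -0.004  0.015]
tin 0.79 [342. 232.] [ 0.738 -0.203  0.046]
sleeve 0.73 [320. 161.] [0.752 0.156 0.025]
hammer 0.84 [260. 125.] [0.572 0.418 0.013]
brush 0.56 [281. 325.] [ 0.503 -0.475  0.016]
```

View pics/top.png

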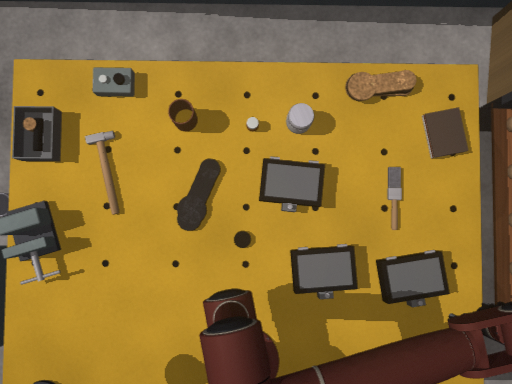

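```bash
python3 - <<'E'
import cv2
a=cv2.imread("pics/top.png")[120:330,160:440]; cv2.imwrite("pics/topc.png",cv2.resize(a,None,fx=2.8,fy=2.8,interpolation=cv2.INTER_CUBIC))
E
```

```text
(no output)
```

View pics/topc.png

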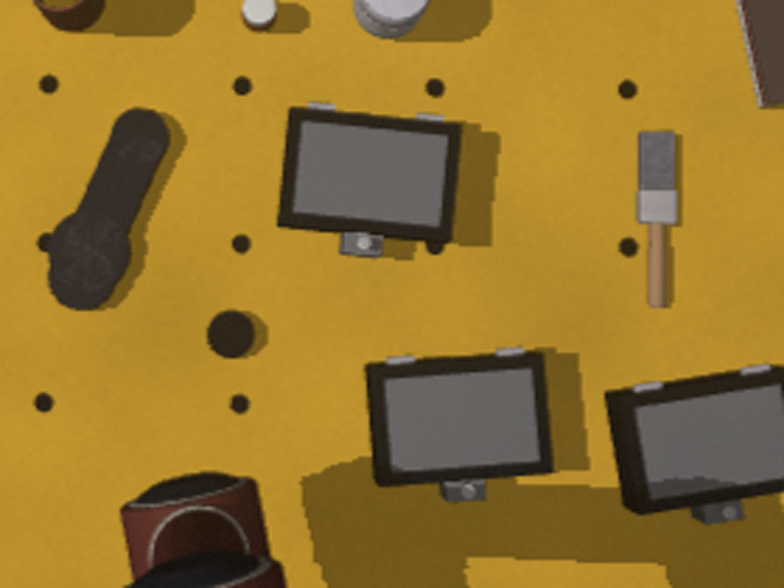

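The top view shows three case look-alikes, with lid centres at (291,183), (324,269) and (413,277). World y grows to the image left, so the one farthest to the robot's left is (291,183), at y≈-0.13; the crop confirms its button at (290,207). The sole's forefoot is at (192,212), and the case yaw is about -0.1. Next I'll move in for a close look.

```bash
cat >> h.py <<'E'
np.set_printoptions(precision=4,suppress=True)
def shift(target, yaw=None):
    """tool-axes shift to bring TCP to world target; roll so tool x has world yaw"""
    T=tcp(); s=T[:3,:3].T@(np.array(target)-T[:3,3]); cur=np.arctan2(T[1,0],T[0,0])
    print("shift",s,"roll",None if yaw is None else round(cur-yaw,4),"tilt",T[:3,2])
E
python3 - <<'E'
from h import *
p=eyes.get_image("wrist"); print(p["hand_eye"],p["K"])
shift([0.47,-0.137,0.40],-0.1)
E
```

```text
[[ 0.001  -0.9647 -0.2633  0.0657]
 [ 1.      0.0011 -0.0001  0.0004]
 [ 0.0004 -0.2633  0.9647  0.0302]
 [ 0.      0.      0.      1.    ]] [[319.0114   0.     252.2892]
 [  0.     319.0114 187.8991]
 [  0.       0.       1.    ]]
shift [ 0.4028 -0.3468  0.0047] roll 0.4208 tilt [ 0.  0. -1.]
```

Request:
apply_moves --pt "0.03 0.033 -0.023 0 0.1" --pt "0.03 0.066 -0.046 0 0.2" --pt "0.03 0.099 -0.069 0 0.3" --pt "0.03 0.132 -0.092 0 0.42" --pt "0.03 0.165 -0.115 0 0.42" --pt "0.03 0.198 -0.138 0 0.42" --pt "0.03 0.231 -0.161 0 0.42" --pt "0.03 0.264 -0.184 0 0.42" --pt "0.03 0.297 -0.207 0 0.42" --pt "0.03 0.33 -0.23 0 0.42" --pt "0.03 0.363 -0.253 0 0.42" --pt "0.03 0.396 -0.276 0 0.42"

```text
t: 2.35
tool_pos: [0.4866, -0.2044, 0.4051]
tool_rot: [3.137, -0.156, 0.001]
contact_force: [0.1, -0.6, 0.5]
opening: 0.03
grip_force: 0.0
```

```bash
python3 - <<'E'
from h import *
print(tcp()[:3,3]); shift([0.53,-0.145,0.40],-0.1)
E
```

```text
[ 0.4866 -0.2044  0.4051]
shift [ 0.0373 -0.0634  0.0051] roll 0.0008 tilt [ 0.0008 -0.0005 -1.    ]
```

Request:
apply_moves --pt "0.0 0.019 -0.032 0 0" --pt "0.0 0.037 -0.063 0 0" --pt "0.0 0.037 -0.063 0 0"

```text
t: 2.6
tool_pos: [0.5311, -0.1429, 0.4049]
tool_rot: [-3.136, 0.146, -0.002]
contact_force: [-0.3, -0.7, 0.6]
opening: 0.0001
grip_force: 0.0
```

```bash
python3 - <<'E'
from h import *
ps=[shot("wrist"),shot("top"),shot("side")]
p=ps[0]; print(tcp()[:3,3])
for q,n in zip(ps,"wts"):
    for t,z in (("button_top",.071),("lid_hinge",.055),("lid_edge",.065),("case",.0),("forefoot",.022),("sole",0)):
        for r in eyes.tip_of(t,q)[:3]:
            if r["confidence"]>.3: print(n,t,round(r["confidence"],2),np.round(r["point"]),w(q,*r["point"]),w(q,*r["point"],z))
# lid plane: points by depth at 0.055<z<0.075
v,u=np.nonzero(p["range_z"]>0); d=p["range_z"][v,u]
c=np.stack([(u-p["K"][0,2])/p["K"][0,0]*d,(v-p["K"][1,2])/p["K"][1,1]*d,d]); P=(p["W"][:3,:3]@c).T+p["W"][:3,3]
m=(P[:,2]>.060)&(P[:,2]<.069)&(abs(P[:,0]-.55)<.13)&(abs(P[:,1]+.14)<.14)
r=cv2.minAreaRect(P[m][:,:2].astype(np.float32)); print(m.sum(),r,np.median(P[m][:,2])); print(cv2.boxPoints(r))
b=(P[:,2]>.0685)&(P[:,2]<.08)&(np.hypot(P[:,0]-.477,P[:,1]+.138)<.03); print("btn",b.sum(),P[b].mean(0))
cv2.imwrite("pics/w1.png",p["img"])
E
```

```text
[ 0.5289 -0.1471  0.4046]
w button_top 0.61 [247. 224.] [ 0.4782 -0.1327  0.0721] [ 0.4778 -0.1326  0.071 ]
w lid_hinge 0.65 [249.  78.] [ 0.6181 -0.1478  0.0649] [ 0.6188 -0.1478  0.055 ]
w lid_hinge 0.56 [346. 310.] [ 0.5317 -0.1725  0.2888] [ 0.3548 -0.2349  0.055 ]
w lid_edge 0.71 [251. 211.] [ 0.4857 -0.1368  0.0573] [ 0.4884 -0.1371  0.065 ]
w case 0.9 [247. 141.] [ 0.5607 -0.1405  0.0662] [ 0.553  -0.1386  0.    ]
w case 0.75 [339. 325.] [ 0.5266 -0.1703  0.2892] [ 0.2894 -0.2402  0.    ]
w sole 0.68 [ 17. 194.] [0.519  0.1302 0.0227] [0.514  0.1483 0.    ]
t button_top 0.5 [289. 207.] [ 0.4779 -0.1323  0.0647] [ 0.4777 -0.1318  0.071 ]
t button_top 0.45 [328. 292.] [ 0.2215 -0.2516  0.0567] [ 0.2234 -0.2493  0.071 ]
t button_top 0.37 [419. 304.] [ 0.1908 -0.5246  0.0726] [ 0.1905 -0.5252  0.071 ]
t lid_hinge 0.95 [320. 247.] [ 0.3554 -0.2353  0.001 ] [ 0.3578 -0.2274  0.055 ]
t lid_hinge 0.88 [293. 161.] [ 0.5564 -0.0992  0.5539] [ 0.6203 -0.1452  0.055 ]
t lid_hinge 0.66 [408. 257.] [ 0.3297 -0.4965  0.0645] [ 0.3291 -0.4996  0.055 ]
t lid_edge 0.94 [290. 201.] [ 0.4961 -0.1
[... 1123 characters left out ...]
.132   0.065 ]
s case 0.94 [194. 353.] [ 0.2752 -0.5514  0.0646] [ 0.2711 -0.5162  0.    ]
s case 0.92 [194. 268.] [ 0.285  -0.299   0.0664] [ 0.2814 -0.2474  0.    ]
s case 0.85 [282. 233.] [ 0.5519 -0.2009  0.0649] [ 0.5643 -0.1446  0.    ]
s forefoot 0.95 [242. 168.] [0.4683 0.1596 0.0201] [0.4681 0.1574 0.022 ]
s sole 0.89 [256. 169.] [0.5167 0.1466 0.0217] [0.52   0.1714 0.    ]
s sole 0.59 [260. 125.] [0.5714 0.4228 0.0098] [0.5734 0.4363 0.    ]
26258 ((0.5526615381240845, -0.14112795889377594), (0.19036799669265747, 0.14722546935081482), 84.69823455810547) 0.0660027531589813
[[ 0.4706 -0.2291]
 [ 0.6172 -0.2427]
 [ 0.6348 -0.0532]
 [ 0.4882 -0.0395]]
btn 124 [ 0.4816 -0.1346  0.0714]
```

View pics/w1.png

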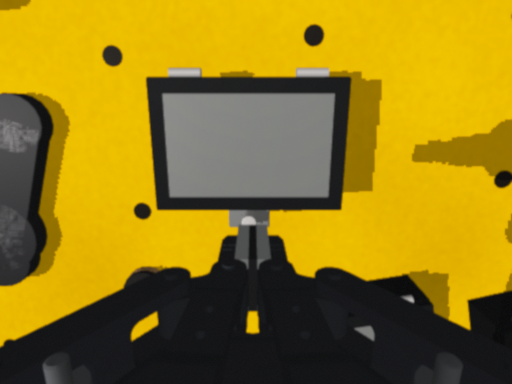

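```bash
cat >> h.py <<'E'
def cloud(p):
    v,u=np.nonzero(p["range_z"]>0); d=p["range_z"][v,u]
    c=np.stack([(u-p["K"][0,2])/p["K"][0,0]*d,(v-p["K"][1,2])/p["K"][1,1]*d,d]); return (p["W"][:3,:3]@c).T+p["W"][:3,3]
E
python3 - <<'E'
from h import *
p=shot("wrist"); P=cloud(p); a=-.0925; c=np.array([np.cos(a),np.sin(a)]); s=np.array([-c[1],c[0]])
O=np.array([.56,-.142]); X=(P[:,:2]-O)@c; Y=(P[:,:2]-O)@s
for lo,hi in((-.08,-.04),(-.03,.03),(.04,.08)):
    m=(P[:,2]>.061)&(P[:,2]<.069)&(Y>lo)&(Y<hi)&(abs(X)<.1); print(lo,np.percentile(X[m],[.3,1,99,99.7]))
m=(P[:,2]>.061)&(P[:,2]<.069)&(abs(X)<.05)&(abs(Y)<.12); print("Y",np.percentile(Y[m],[.3,99.7]))
# button: bright circle in the image, on plane z=.071
g=p["img"].min(2); q=px(p,[.482,-.134,.071]).astype(int); print(q,g[q[1]-10:q[1]+8:2,q[0]-16:q[0]+17:2])
print(p["W"][:3,3], tcp()[:3,3])
b=(P[:,2]>.0695)&(P[:,2]<.08)&(abs(X+.08)<.03)&(abs(Y)<.03); print(b.sum(),X[b].min(),X[b].max(),Y[b].min(),Y[b].max(),np.median(P[b][:,2]))
E
```

```text
-0.08 [-0.0695 -0.0682  0.0589  0.0599]
-0.03 [-0.0742 -0.0688  0.0584  0.0592]
0.04 [-0.0687 -0.0675  0.0588  0.0597]
Y [-0.0938  0.0941]
[243 217] [[ 55  56  55  55  56  56  56  52  44  41  41  39  39  42  47  43  43]
 [123 124 122 122 122 123 121 109  90  82  80  77  76  76  76  76  76]
 [128 128 128 128 128 128 123 107  92  85  84  81  79  79  78  79  79]
 [128 128 128 127 128 127 122 116 110 104  91  81  79  79  79  79  79]
 [127 127 127 127 127 130 157 181 183 180 152  95  76  78  77  78  78]
 [126 126 127 127 126 157 197 192 194 191 186 154  84  78  77  77  78]
 [126 127 126 127 129 181 195 193 193 190 189 176 104  86  82  79 103]
 [127 127 126 126 130 186 194 195 191 190 186 183 134 121 116 108 122]
 [125 125 124 123 125 158 187 184 185 181 179 171 124 118 119 120 122]]
[ 0.5945 -0.1543  0.3745] [ 0.5289 -0.1472  0.4047]
144 -0.08533119545365282 -0.07384541206027732 -0.007158488598653931 0.007080646205920217 0.07155171033520272
```

```bash
python3 - <<'E'
from h import *
shift([0.4858,-0.1351,0.255],-.0925)
E
```

```text
shift [-0.0441 -0.0078  0.1497] roll -0.0066 tilt [-0. -0. -1.]
```

Request:
apply_moves --pt "0 -0.015 -0.003 0.03 -0.007" --pt "0 -0.03 -0.006 0.06 -0.007" --pt "0 -0.044 -0.008 0.095 -0.007" --pt "0 -0.044 -0.008 0.125 -0.007" --pt "0 -0.044 -0.008 0.145 -0.007" --pt "0 -0.044 -0.008 0.15 -0.007" --pt "0 -0.044 -0.008 0.15 -0.007"

```text
t: 4.28
tool_pos: [0.4853, -0.1346, 0.253]
tool_rot: [-3.137, 0.145, 0.006]
contact_force: [-0.2, 0.8, 1.0]
opening: -0.0001
grip_force: 0.0
```

```bash
python3 - <<'E'
from h import *
shift([0.4858,-0.1351,0.245],-.0925); p=shot("wrist"); print(telemetry.get_obs()["contact_force"])
cv2.imwrite("pics/w2.png",cv2.resize(p["img"][120:330,130:400],None,fx=2.8,fy=2.8))
E
```

```text
shift [0.0006 0.0004 0.008 ] roll 0.0004 tilt [-0.0035  0.0016 -1.    ]
[1.1461 0.6561 0.3998]
```

View pics/w2.png

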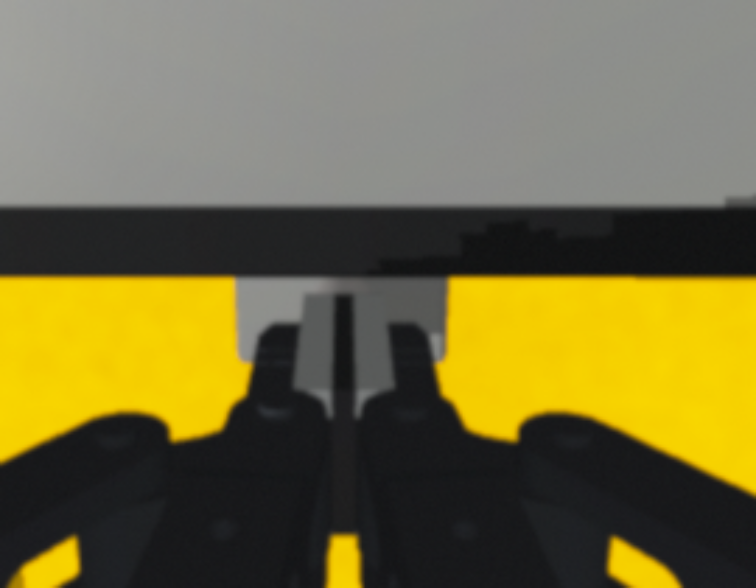

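Close up, the shut tips stand just above the button: tip bottom at crop (345,293), lid edge at row 275. I'll check the tip's real overlap numerically.

```bash
python3 - <<'E'
from h import *
p=shot("wrist"); a=-.0925; c=np.array([np.cos(a),np.sin(a)]); O=np.array([.56,-.142]); T=tcp(); zt=T[2,3]-.173
f=lambda x:(x[:2]-O)@c
print(zt, "tip front X",f(w(p,252,224.6,zt)),"tcp X",f(T[:3,3]),"edge X",f(w(p,252,218.4,.0655)), "depth", w(p,246,228),w(p,260,228), f(w(p,246,228)))
E
```

```text
0.08323052752484611 tip front X -0.06498067314363241 tcp X -0.073629118723016 edge X -0.06856495042994137 depth [ 0.4969 -0.1338  0.0908] [ 0.4964 -0.1401  0.0909] -0.06357109410032274
```

Request:
apply_moves --pt "0 0.002 0 0.004 0" --pt "0 0.002 0 0.007 0" --pt "0 0.002 0 0.009 0" --pt "0 0.002 0 0.01 0" --pt "0 0.002 0 0.01 0" --pt "0 0.002 0 0.01 0"

```text
t: 4.88
tool_pos: [0.4879, -0.1352, 0.2448]
tool_rot: [3.138, -0.145, 0.0]
contact_force: [0.7, -0.4, -0.5]
opening: -0.0003
grip_force: 0.0
```

```bash
python3 - <<'E'
from h import *
for i in range(4):
    p=eyes.get_image("wrist"); o=telemetry.get_obs(); print(o["tool_pos"],o["contact_force"])
E
```

```text
[ 0.4879 -0.1352  0.2448] [ 0.3752 -0.029   0.8684]
[ 0.4879 -0.1352  0.2448] [-0.4152 -0.5851 -0.8163]
[ 0.4879 -0.1352  0.2448] [-0.8949  0.1102  0.2959]
[ 0.4879 -0.1352  0.2448] [-0.4175 -0.2041 -0.0418]
```

Request:
apply_moves --pt "0 0 0 0.001 0" --pt "0 0 0 0.002 0" --pt "0 0 0 0.003 0" --pt "0 0 0 0.003 0"

```text
t: 5.42
tool_pos: [0.4881, -0.1352, 0.2421]
tool_rot: [3.138, -0.145, 0.001]
contact_force: [-0.9, 0.4, 3.6]
opening: 0.0001
grip_force: 2.1
```

Request:
apply_moves --pt "0 0 0 0.001 0" --pt "0 0 0 0.002 0" --pt "0 0 0 0.002 0"

```text
t: 5.67
tool_pos: [0.4881, -0.1352, 0.2401]
tool_rot: [3.138, -0.145, 0.001]
contact_force: [-3.1, 1.2, 6.5]
opening: -0.0001
grip_force: 3.6
```

Request:
apply_moves --pt "0 0 0 0.001 0" --pt "0 0 0 0.0015 0" --pt "0 0 0 0.0015 0"

```text
t: 5.92
tool_pos: [0.4881, -0.1352, 0.2389]
tool_rot: [3.138, -0.145, 0.0]
contact_force: [-3.1, 1.6, 8.0]
opening: -0.0001
grip_force: 4.0
```

```bash
python3 - <<'E'
from h import *
p=shot("wrist"); P=cloud(p); a=-.0925; c=np.array([np.cos(a),np.sin(a)]); s=np.array([-c[1],c[0]]); O=np.array([.56,-.142])
X=(P[:,:2]-O)@c; Y=(P[:,:2]-O)@s
for x in (-.065,-.04,0,.04):
    m=(abs(X-x)<.004)&(abs(Y)<.08)&(P[:,2]>.05)&(P[:,2]<.08)&(abs(Y)>.03); print(x,np.median(P[m][:,2]))
for i in range(3):
    eyes.get_image("wrist"); o=telemetry.get_obs(); print(o["tool_pos"],o["contact_force"])
E
```

```text
-0.065 0.06601910560800711
-0.04 0.06655205052899643
0 0.06635292484147293
0.04 nan
[ 0.4881 -0.1353  0.2389] [-3.2626  1.1418  7.8178]
[ 0.4881 -0.1353  0.2389] [-3.1557  1.2777  7.5738]
[ 0.4881 -0.1352  0.239 ] [-2.6535  2.0113  7.5498]
  return _methods._mean(a, axis=axis, dtype=dtype,
  ret = ret.dtype.type(ret / rcount)
```

Request:
apply_moves --pt "0 0 0 0.001 0" --pt "0 0 0 0.001 0" --pt "0 0 0 -0.002 0" --pt "0 0.001 0 -0.0065 0" --pt "0 0.002 0 -0.013 0" --pt "0 0.003 0 -0.018 0" --pt "0 0.004 0 -0.021 0" --pt "0 0.004 0 -0.021 0"

```text
t: 6.78
tool_pos: [0.4921, -0.1356, 0.2603]
tool_rot: [3.138, -0.145, 0.0]
contact_force: [-2.2, 0.2, 4.0]
opening: 0.0003
grip_force: 2.2
```

```bash
python3 - <<'E'
from h import *
p=shot("wrist"); P=cloud(p); a=-.0925; c=np.array([np.cos(a),np.sin(a)]); s=np.array([-c[1],c[0]]); O=np.array([.56,-.142])
X=(P[:,:2]-O)@c; Y=(P[:,:2]-O)@s
for x in (-.065,-.05,-.03,0,.03):
    m=(abs(X-x)<.004)&(abs(Y)<.08)&(P[:,2]>.05)&(P[:,2]<.13)&(abs(Y)>.03); print(x,m.sum(),m.any() and np.median(P[m][:,2]))
m=(abs(Y)<.08)&(abs(Y)>.03)&(P[:,2]>.07)&(P[:,2]<.13);print(X[m].min() if m.any() else 0, P[m][:,2].max() if m.any() else 0)
o=telemetry.get_obs(); print(o["tool_pos"],(o["tool_pos"][:2]-O)@c,(o["tool_pos"][:2]-O)@s,o["contact_force"])
E
```

```text
-0.065 2090 0.08707528166959173
-0.05 3442 0.08529372228481158
-0.03 3632 0.08195652051013162
0 3866 0.07669344532544851
0.03 4081 0.07142876979940374
-0.06669805285718831 0.08946419706498027
[ 0.492  -0.1356  0.2599] -0.06826776988917521 0.00011750002949543952 [-1.94    0.374   4.3017]
```

Request:
apply_moves --pt "0 0.001 0 -0.0045 0" --pt "0 0.004 0 -0.013 0" --pt "0 0.008 0 -0.023 0" --pt "0 0.0125 0 -0.032 0" --pt "0 0.018 0 -0.041 0" --pt "0 0.024 0 -0.0495 0" --pt "0 0.031 0 -0.0575 0" --pt "0 0.0385 0 -0.0645 0" --pt "0 0.046 0 -0.0715 0" --pt "0 0.0535 0 -0.077 0" --pt "0 0.058 0 -0.0795 0" --pt "0 0.058 0 -0.0795 0"

```text
t: 7.83
tool_pos: [0.5509, -0.141, 0.34]
tool_rot: [3.138, -0.144, 0.003]
contact_force: [-0.2, 0.7, 4.9]
opening: -0.0003
grip_force: 2.6
```

```bash
python3 - <<'E'
from h import *
a=-.0925; c=np.array([np.cos(a),np.sin(a)]); s=np.array([-c[1],c[0]]); O=np.array([.56,-.142])
for n in ("wrist","side"):
    p=shot(n); P=cloud(p); 
    X=(P[:,:2]-O)@c; Y=(P[:,:2]-O)@s
    m=(abs(Y)<.09)&(abs(Y)>.05)&(P[:,2]>.085)&(P[:,2]<.2)&(abs(X)<.08); print(n,m.sum())
    if m.sum()>50: print(np.polyfit(X[m],P[m][:,2],1),X[m].min(),P[m][:,2].max())
o=telemetry.get_obs(); print(o["tool_pos"],(o["tool_pos"][:2]-O)@c,(o["tool_pos"][:2]-O)@s,o["contact_force"])
E
```

```text
wrist 19383
[-1.3619  0.1571] -0.013779911648177523 0.16849443090218283
side 261
[-1.3125  0.1555] -0.01298777495249479 0.17178858710355716
[ 0.5502 -0.1409  0.3394] -0.009826713011981738 0.00015375162046153606 [-0.2088 -0.1485  5.8411]
```

Request:
apply_moves --pt "0 0.007 0 -0.004 0" --pt "0 0.016 0 -0.0085 0" --pt "0 0.026 0 -0.0125 0" --pt "0 0.036 0 -0.015 0" --pt "0 0.046 0 -0.0175 0" --pt "0 0.054 0 -0.019 0" --pt "0 0.06 0 -0.022 0" --pt "0 0.062 0 -0.03 0" --pt "0 0.05 0 -0.055 0" --pt "0 0.03 0 -0.075 0" --pt "0 0.0 0 -0.085 0" --pt "0 -0.03 0 -0.085 0"

```text
t: 8.93
tool_pos: [0.5193, -0.1381, 0.4268]
tool_rot: [3.137, -0.144, 0.006]
contact_force: [0.3, 0.7, 0.9]
opening: 0.0002
grip_force: 0.0
```

```bash
python3 - <<'E'
from h import *
p=shot("side"); W=shot("wrist"); print(tcp()[:3,3])
cv2.imwrite("pics/s2.png",np.hstack([cv2.resize(p["img"][130:330,180:360],(400,444)),cv2.resize(W["img"],(400,444))]))
for q,n in((p,"side"),(W,"wrist")):
    for t in ("gauge_center","ref_disc_center","lid_edge"):
        for r in eyes.tip_of(t,q)[:2]: print(n,t,round(r["confidence"],2),np.round(r["point"]),w(q,*r["point"]),w(q,*r["point"],.044))
E
```

```text
[ 0.5169 -0.1374  0.4234]
side gauge_center 0.72 [280. 234.] [ 0.549  -0.1834  0.0425] [ 0.5487 -0.1847  0.044 ]
side ref_disc_center 0.6 [280. 214.] [ 0.5631 -0.0945  0.0338] [ 0.5611 -0.1041  0.044 ]
side lid_edge 0.93 [164. 346.] [ 0.2025 -0.5191  0.0542] [ 0.2012 -0.5133  0.044 ]
side lid_edge 0.88 [170. 259.] [ 0.22   -0.2553  0.0644] [ 0.2176 -0.2386  0.044 ]
wrist gauge_center 0.55 [281. 131.] [ 0.5455 -0.172   0.0445] [ 0.5454 -0.172   0.044 ]
wrist gauge_center 0.35 [154. 266.] [0.384  0.0036 0.0189] [ 0.3971 -0.0062  0.044 ]
wrist ref_disc_center 0.88 [199. 130.] [ 0.554  -0.0815  0.0347] [ 0.5546 -0.0831  0.044 ]
```

View pics/s2.png

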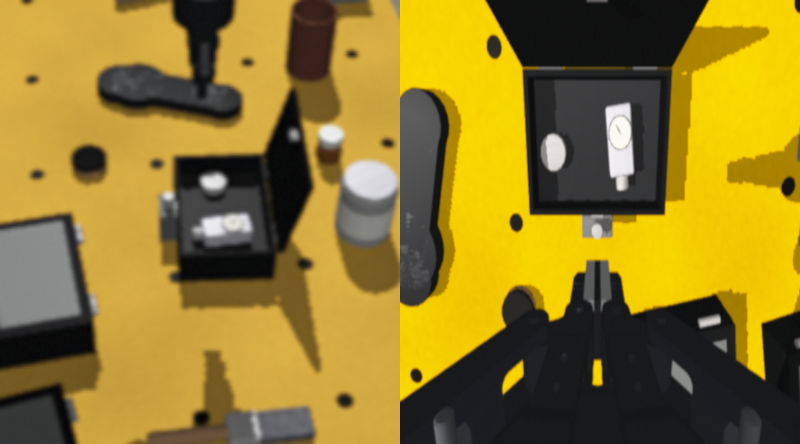

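The lid stands open. In the wrist half the gauge is at about (620,145), dial up with its foot toward the robot, and the disc at (553,152) is well clear of it. Now to measure the gauge from depth in two views.

```bash
python3 - <<'E'
from h import *
a=-.0925; c=np.array([np.cos(a),np.sin(a)]); s=np.array([-c[1],c[0]]); O=np.array([.56,-.142])
for n in ("wrist","side"):
    p=shot(n); P=cloud(p); X=(P[:,:2]-O)@c; Y=(P[:,:2]-O)@s
    m=(P[:,2]>.040)&(P[:,2]<.050)&(abs(X)<.05)&(Y<0)&(Y>-.075)
    r=cv2.minAreaRect(P[m][:,:2].astype(np.float32)); print(n,m.sum(),r,np.median(P[m][:,2]))
    m=(Y>.04)&(Y<.08)&(P[:,2]>.07)&(P[:,2]<.2)&(X>-.02)&(X<.16)
    if m.sum()>30: 
        f=np.polyfit(P[m][:,2],X[m],1); print("lid angle",np.pi/2+np.arctan(f[0]))
p=eyes.get_image("top"); p["W"]=p["pose"]
o=eyes.outline_of("sole",p)[0]; print("sole conf",o["confidence"])
v,u=np.nonzero(o["region"]); S=np.array([w(p,x,y,.022)[:2] for x,y in zip(u,v)])
r=cv2.minAreaRect(S.astype(np.float32)); print("sole",r,S.mean(0)); print(cv2.boxPoints(r))
E
```

```text
wrist 2006 ((0.5484134554862976, -0.17365257441997528), (0.07971924543380737, 0.03410965949296951), 1.4449670314788818) 0.04479673636287035
lid angle 1.7998260050355852
side 182 ((0.5491520762443542, -0.17645998299121857), (0.08057911694049835, 0.03890084847807884), 0.7233595252037048) 0.04400968962092433
lid angle 1.8235216577688562Traceback (most recent call last):
  File "<stdin>", line 11, in <module>
IndexError: list index out of range
```

Request:
apply_moves --pt "0.06 0 0 0 -0.124" --pt "0.06 0 0 0 -0.248" --pt "0.06 0 0 0 -0.372" --pt "0.06 0 0 0 -0.496" --pt "0.06 0 0 0 -0.62" --pt "0.06 0 0 0 -0.744" --pt "0.06 0 0 0 -0.868" --pt "0.06 0 0 0 -0.992" --pt "0.06 0 0 0 -1.116" --pt "0.06 0 0 0 -1.24" --pt "0.06 0 0 0 -1.364" --pt "0.06 0 0 0 -1.488"

```text
t: 10.53
tool_pos: [0.52, -0.1381, 0.4236]
tool_rot: [-2.401, -2.026, 0.0]
contact_force: [-0.4, 0.2, 0.4]
opening: 0.0599
grip_force: 0.0
```

Request:
apply_moves --pt "0.06 0 0 0 -0.124" --pt "0.06 0 0 0 -0.248" --pt "0.06 0 0 0 -0.372" --pt "0.06 0 0 0 -0.496" --pt "0.06 0 0 0 -0.62" --pt "0.06 0 0 0 -0.744" --pt "0.06 0 0 0 -0.868" --pt "0.06 0 0 0 -0.992" --pt "0.06 0 0 0 -1.116" --pt "0.06 0 0 0 -1.24" --pt "0.06 0 0 0 -1.364" --pt "0.06 0 0 0 -1.488"

```text
t: 11.53
tool_pos: [0.52, -0.1381, 0.4236]
tool_rot: [-0.394, -3.117, -0.0]
contact_force: [-0.3, -0.3, -0.6]
opening: 0.0598
grip_force: 0.0
```

```bash
python3 - <<'E'
from h import *
print(telemetry.get_obs()["q"]); shift([.552,-.1740,.27],.025-np.pi)
E
```

```text
[-0.398  -0.1669  1.7922  0.      1.5166 -1.7172]
shift [-0.0399 -0.0268  0.1536] roll 6.0067 tilt [-0.0003  0.0001 -1.    ]
```

Request:
apply_moves --pt "0.06 -0.02 -0.013 0 -0.12" --pt "0.06 -0.04 -0.027 0.01 -0.24" --pt "0.06 -0.04 -0.027 0.04 -0.277" --pt "0.06 -0.04 -0.027 0.08 -0.277" --pt "0.06 -0.04 -0.027 0.115 -0.277" --pt "0.06 -0.04 -0.027 0.115 -0.277" --pt "0.06 -0.04 -0.027 0.115 -0.277"

```text
t: 12.12
tool_pos: [0.551, -0.1741, 0.3064]
tool_rot: [0.03, -3.136, -0.004]
contact_force: [0.0, -0.1, -0.0]
opening: 0.0599
grip_force: 0.0
```

```bash
python3 - <<'E'
from h import *
p=shot("wrist"); P=cloud(p); print(tcp()[:3,3])
m=(P[:,2]>.040)&(P[:,2]<.050)&(abs(P[:,0]-.549)<.05)&(abs(P[:,1]+.174)<.04)
r=cv2.minAreaRect(P[m][:,:2].astype(np.float32)); print(m.sum(),r,np.median(P[m][:,2]))
cv2.imwrite("pics/w3.png",p["img"])
shift([.552,-.1740,.197],.025-np.pi)
E
```

```text
[ 0.552  -0.1745  0.3095]
3824 ((0.5475154519081116, -0.1731359362602234), (0.07911656051874161, 0.033952757716178894), 1.4000389575958252) 0.04469248127084405
shift [-0.      0.0005  0.1125] roll -0.0057 tilt [ 0.0001 -0.     -1.    ]
```

View pics/w3.png

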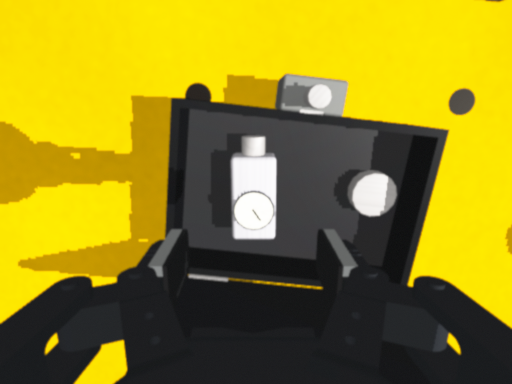

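The wrist view shows the gauge at (254,195), square between the fingers at (170,250) and (335,250), with the disc at (372,193) outside them. Descending to grasp.

Request:
apply_moves --pt "0.05 0 -0.001 0.03 0" --pt "0.05 0 -0.001 0.06 0" --pt "0.05 0 -0.001 0.085 0" --pt "0.05 0 -0.001 0.102 0" --pt "0.05 0 -0.001 0.111 0" --pt "0.05 0 -0.001 0.111 0" --pt "0.05 0 -0.001 0.111 0"

```text
t: 12.75
tool_pos: [0.5528, -0.1759, 0.2002]
tool_rot: [-0.03, 3.138, -0.003]
contact_force: [-1.0, 0.3, -0.5]
opening: 0.0498
grip_force: 0.0
```

Request:
apply_moves --pt "0.03 0 0 0 0" --pt "0.025 0 0 0 0" --pt "0.02 0 0 0 0" --pt "0.02 0 0 0 0" --pt "0.02 0 0 0 0" --pt "0.02 0 0 0 0" --newtons 30

```text
t: 13.25
tool_pos: [0.5529, -0.1759, 0.2007]
tool_rot: [-0.03, 3.137, -0.003]
contact_force: [-0.3, 0.8, 6.6]
opening: 0.0333
grip_force: 32.4
```

Request:
apply_moves --pt "0.02 0 0 -0.01 0" --pt "0.02 0 0 -0.03 0" --pt "0.02 0 0 -0.06 0" --pt "0.02 0 0 -0.09 0" --pt "0.02 0 0 -0.12 0" --pt "0.02 0 0 -0.12 0"

```text
t: 13.75
tool_pos: [0.5533, -0.1762, 0.3263]
tool_rot: [-0.03, 3.13, -0.009]
contact_force: [0.7, -1.1, 0.0]
opening: 0.033
grip_force: 31.5
```

```bash
python3 - <<'E'
from h import *
o=telemetry.get_obs(); print(o["opening"],o["grip_force"],o["contact_force"])
for n in ("top","side"):
    p=shot(n); P=cloud(p)
    m=(P[:,2]>.013)&(P[:,2]<.030)&(abs(P[:,0]-.52)<.17)&(abs(P[:,1]-.14)<.11)
    S=P[m]; r=cv2.minAreaRect(S[:,:2].astype(np.float32)); print(n,m.sum(),r,np.median(S[:,2]))
    ctr=np.array(r[0]); ang=np.deg2rad(r[2]) if r[1][0]>r[1][1] else np.deg2rad(r[2]+90); d=np.array([np.cos(ang),np.sin(ang)])
    if d[0]>0: d=-d
    e=np.array([-d[1],d[0]]); x=(S[:,:2]-ctr)@d; y=(S[:,:2]-ctr)@e
    for lo in np.arange(-.12,.12,.02):
        k=(x>=lo)&(x<lo+.02)
        if k.sum()>5: print("%.2f w=%.3f mid=%.3f"%(lo+.01,np.ptp(y[k]),(y[k].max()+y[k].min())/2))
    print("forefoot guess",ctr+.06*d,d)
    for r in eyes.tip_of("forefoot",p)[:2]: print(r["confidence"],w(p,*r["point"],.022))
shift([.466,.158,.32])
E
```

```text
0.03297957260539455 31.52963697910309 [ 0.691  -1.1302  0.0221]
top 1602 ((0.4847680628299713, 0.13846862316131592), (0.278728723526001, 0.16629181802272797), 13.051139831542969) 0.02185627573392568
-0.11 w=0.075 mid=0.046
-0.09 w=0.086 mid=0.038
-0.07 w=0.086 mid=0.025
-0.05 w=0.086 mid=0.011
-0.03 w=0.103 mid=-0.014
-0.01 w=0.099 mid=-0.027
0.01 w=0.095 mid=-0.034
0.03 w=0.094 mid=-0.036
0.05 w=0.078 mid=-0.041
0.07 w=0.048 mid=-0.044
forefoot guess [0.4263 0.1249] [-0.9742 -0.2258]
0.96 [0.475  0.1569 0.022 ]
0.53 [0.3787 0.0133 0.022 ]
side 698 ((0.47928857803344727, 0.10717745125293732), (0.19953873753547668, 0.1791781187057495), 75.5465316772461) 0.02114320946026116
-0.09 w=0.095 mid=-0.031
-0.07 w=0.166 mid=-0.006
-0.05 w=0.167 mid=-0.004
-0.03 w=0.166 mid=-0.003
-0.01 w=0.157 mid=0.011
0.09 w=0.020 mid=-0.080
forefoot guess [0.4643 0.0491] [-0.2496 -0.9684]
0.78 [0.4686 0.1656 0.022 ]
0.4 [0.5127 0.149  0.022 ]
shift [ 0.0785  0.3347 -0.0031] roll None tilt [-0.0023  0.0009 -1.    ]
```

```bash
python3 - <<'E'
from h import *
p=shot("top"); P=cloud(p)
m=(P[:,2]>.015)&(P[:,2]<.028)&(P[:,0]>.38)&(P[:,0]<.68)&(P[:,1]>.065)&(P[:,1]<.25)
S=P[m]; hull=cv2.convexHull(S[:,:2].astype(np.float32)); r=cv2.minAreaRect(hull); print(m.sum(),r,np.median(S[:,2]))
bp=cv2.boxPoints(r); ctr=np.array(r[0]); ang=np.deg2rad(r[2] if r[1][0]>r[1][1] else r[2]+90); d=np.array([np.cos(ang),np.sin(ang)]); d=-d if d[0]>0 else d
e=np.array([-d[1],d[0]]); x=(S[:,:2]-ctr)@d; y=(S[:,:2]-ctr)@e
for lo in np.arange(-.12,.12,.02):
    k=(x>=lo)&(x<lo+.02)
    if k.sum()>5: print("%.2f w=%.3f mid=%.3f"%(lo+.01,np.ptp(y[k]),(y[k].max()+y[k].min())/2))
print(ctr+.06*d,d)
cv2.imwrite("pics/t3.png",cv2.resize(p["img"][140:260,140:320],None,fx=3.5,fy=3.5))
E
```

```text
1503 ((0.5180130004882812, 0.14302696287631989), (0.09004388749599457, 0.23762571811676025), 62.8261604309082) 0.021917644509748868
-0.11 w=0.056 mid=-0.010
-0.09 w=0.065 mid=-0.010
-0.07 w=0.063 mid=-0.010
-0.05 w=0.063 mid=-0.008
-0.03 w=0.062 mid=-0.006
-0.01 w=0.062 mid=-0.006
0.01 w=0.063 mid=-0.002
0.03 w=0.084 mid=-0.000
0.05 w=0.090 mid=0.000
0.07 w=0.088 mid=0.000
0.09 w=0.078 mid=0.003
0.11 w=0.062 mid=0.004
[0.4646 0.1704] [-0.8896  0.4567]
```

View pics/t3.png

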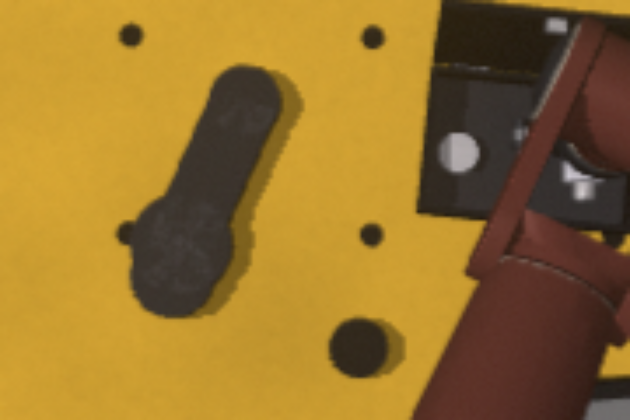

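Request:
apply_moves --pt "0.02 0.004 0.015 0 0" --pt "0.02 0.01 0.045 0 0" --pt "0.02 0.017 0.08 0 0" --pt "0.02 0.025 0.115 0 0" --pt "0.02 0.033 0.15 0 0" --pt "0.02 0.041 0.185 0 0" --pt "0.02 0.049 0.22 0 0" --pt "0.02 0.057 0.255 0 0" --pt "0.02 0.064 0.29 0 0" --pt "0.02 0.071 0.32 0 0" --pt "0.02 0.076 0.338 0 0" --pt "0.02 0.076 0.344 0 0"

```text
t: 15.0
tool_pos: [0.4669, 0.1697, 0.3159]
tool_rot: [0.036, -3.138, -0.001]
contact_force: [-0.3, -0.7, -1.5]
opening: 0.0331
grip_force: 31.4
```

Request:
apply_moves --pt "0.02 0 0 0.02 0" --pt "0.02 0 0 0.05 0" --pt "0.02 0 0 0.075 0" --pt "0.02 0 0 0.09 0" --pt "0.02 0 0 0.095 0" --pt "0.02 0 0 0.095 0" --pt "0.02 0 0 0.095 0"

```text
t: 15.58
tool_pos: [0.4691, 0.1669, 0.2229]
tool_rot: [0.03, -3.141, 0.0]
contact_force: [0.0, -0.6, -1.6]
opening: 0.0336
grip_force: 31.4
```

```bash
python3 - <<'E'
from h import *
p=shot("wrist"); P=cloud(p); T=tcp(); o=telemetry.get_obs(); print(T[:3,3],o["opening"],o["contact_force"]); 
m=(P[:,2]>.05)&(P[:,2]<.08)&(abs(P[:,0]-.455)<.05)&(abs(P[:,1]-.167)<.03); print(m.sum(), np.median(P[m][:,2]), cv2.minAreaRect(P[m][:,:2].astype(np.float32)))
for r in eyes.tip_of("gauge_center",p)[:1]: print(r,w(p,*r["point"]))
for r in eyes.tip_of("forefoot",p)[:1]: print(r,w(p,*r["point"],.022))
cv2.imwrite("pics/w4.png",p["img"])
shift([.469,.167,.206],.025-np.pi)
E
```

```text
[0.4696 0.167  0.2238] 0.033521564100886136 [-0.7755  0.4836 -1.5074]
13748 0.06676099605407444 ((0.464033842086792, 0.16607464849948883), (0.05657440051436424, 0.0820857584476471), 72.01708221435547)
shift [ 0.0008 -0.0001  0.0184] roll -0.006 tilt [ 0.0029  0.0005 -1.    ]
```

View pics/w4.png

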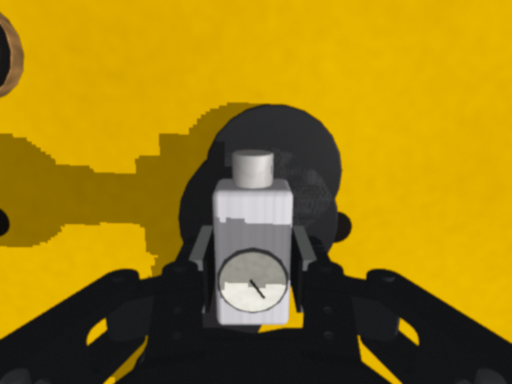

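The gauge is held level over the forefoot (gauge at (253,250), forefoot rim at cols 180–342 and row 105). A quick check of the forefoot centre from this view before lowering.

```bash
python3 - <<'E'
from h import *
p=shot("wrist")
for uv in ((180,215),(342,170),(272,105),(261,190)): print(uv,w(p,*uv,.022))
P=cloud(p); m=(P[:,2]>.017)&(P[:,2]<.027)&(abs(P[:,0]-.46)<.1)&(abs(P[:,1]-.167)<.08); S=P[m][:,:2]
print(S.min(0),S.max(0)); print(np.linalg.norm(S-[.4646,.1704],axis=1).max())
E
```

```text
(180, 215) [0.4672 0.1254 0.022 ]
(342, 170) [0.4391 0.2156 0.022 ]
(272, 105) [0.4052 0.1758 0.022 ]
(261, 190) [0.4514 0.1713 0.022 ]
[0.4031 0.0972] [0.5598 0.2152]
0.12012231389743801
```

Request:
apply_moves --pt "0.02 0 0.003 0.006 0" --pt "0.02 0 0.003 0.011 0" --pt "0.02 0 0.003 0.015 0" --pt "0.02 0 0.003 0.0175 0" --pt "0.02 0 0.003 0.0185 0" --pt "0.02 0 0.003 0.0185 0" --pt "0.02 0 0.003 0.0185 0"

```text
t: 16.37
tool_pos: [0.4689, 0.1701, 0.2041]
tool_rot: [0.03, -3.141, 0.0]
contact_force: [0.4, -0.4, -1.6]
opening: 0.033
grip_force: 31.5
```

Request:
apply_moves --pt "0.02 0 0 0.0005 0" --pt "0.02 0 0 0.001 0" --pt "0.02 0 0 0.001 0" --pt "0.02 0 0 0.001 0"

```text
t: 16.7
tool_pos: [0.469, 0.1701, 0.2033]
tool_rot: [-0.03, 3.141, 0.0]
contact_force: [0.2, 0.0, -2.5]
opening: 0.0334
grip_force: 31.5
```

Request:
apply_moves --pt "0.02 0 0 0.0005 0" --pt "0.02 0 0 0.001 0" --pt "0.02 0 0 0.001 0" --pt "0.02 0 0 0.001 0"

```text
t: 17.03
tool_pos: [0.4691, 0.1701, 0.2027]
tool_rot: [-0.03, 3.141, -0.0]
contact_force: [-2.9, -1.1, 3.9]
opening: 0.0331
grip_force: 32.1
```

Request:
apply_moves --pt "0.02 0 0 0.0005 0" --pt "0.02 0 0 0.001 0" --pt "0.02 0 0 0.001 0" --pt "0.02 0 0 0.001 0"

```text
t: 17.37
tool_pos: [0.4692, 0.1702, 0.2027]
tool_rot: [0.03, -3.141, 0.0]
contact_force: [-6.2, -1.3, 11.8]
opening: 0.0332
grip_force: 33.0
```

Request:
apply_moves --pt "0.02 0 0 -0.001 0" --pt "0.02 0 0 -0.001 0" --pt "0.036 0 0 -0.001 0" --pt "0.042 0 0 -0.001 0" --pt "0.05 0 0 -0.001 0" --pt "0.05 0 0 -0.001 0" --pt "0.05 0 0 -0.006 0" --pt "0.05 0 0 -0.02 0" --pt "0.05 0 0 -0.05 0" --pt "0.05 0 0 -0.085 0" --pt "0.05 0 0 -0.12 0" --pt "0.05 0 0 -0.12 0"

```text
t: 18.37
tool_pos: [0.4712, 0.1706, 0.3301]
tool_rot: [-0.03, 3.127, 0.004]
contact_force: [1.1, 0.1, 0.7]
opening: 0.0495
grip_force: 0.0
```

```bash
python3 - <<'E'
from h import *
p=shot("wrist"); P=cloud(p)
m=(P[:,2]>.040)&(P[:,2]<.055)&(abs(P[:,0]-.465)<.06)&(abs(P[:,1]-.17)<.04); print(m.sum(),cv2.minAreaRect(P[m][:,:2].astype(np.float32)),np.median(P[m][:,2]))
k=m&(P[:,0]>.44)&(abs(P[:,1]-.17)<.014); A=np.c_[P[k][:,:2],np.ones(k.sum())]; print("slopes",np.linalg.lstsq(A,P[k][:,2],rcond=None)[0])
s=shot("side"); Q=cloud(s); a=-.0925; c=np.array([np.cos(a),np.sin(a)]); n=np.array([-c[1],c[0]]); O=np.array([.56,-.142]); X=(Q[:,:2]-O)@c; Y=(Q[:,:2]-O)@n
m=(Y>-.08)&(Y<.08)&(Q[:,2]>.08)&(Q[:,2]<.19)&(X>-.02)&(X<.11)
print("lid",np.pi/2+np.arctan(np.polyfit(Q[m][:,2],X[m],1)[0]),m.sum(), telemetry.get_obs()["contact_force"])
cv2.imwrite("pics/f.png",np.hstack([p["img"][:,:400],s["img"][:,150:400]]))
E
```

```text
3485 ((0.46307796239852905, 0.16978693008422852), (0.0793345496058464, 0.034005057066679), 1.1288543939590454) 0.04656217352390407
slopes [ 0.0237 -0.002   0.0366]
lid 1.8199524919558518 659 [ 0.4397 -0.6972 -0.1222]
```

View pics/f.png

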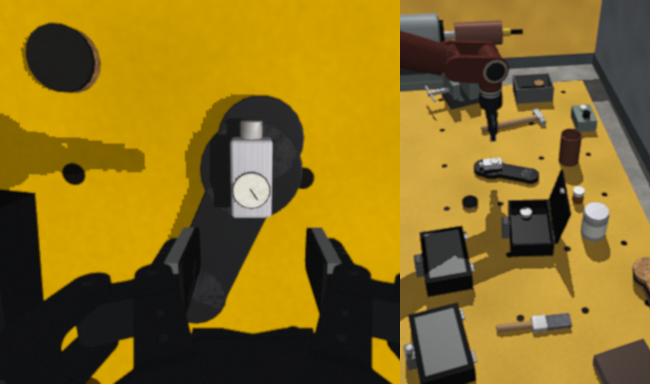

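The final view shows the gauge flat and dial up at (250,178) on the forefoot. It is released, its centre is about (0.464, 0.170), the lid stands at 1.8 rad, and nothing else has moved. Handing in.

```bash
python3 -c "
from station import ctrl
print(ctrl.finish_job())"
```

```text
the job is handed in; nothing more can be done
None
```

I handed the job in at about 18 s: the lid was let up under the fingertip and stands open at about 1.8 rad, the gauge lies flat and dial up within a few millimetres of my measured forefoot middle, and nothing else was seen to move; the hand-in returned no verdict.

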